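# File the card box and close the bookend gently

### The job

Stand the loose index-card box upright in the desk rack, in the gap beside the two boxes already there and in line with them, and let go of it. Then slide the bookend up until the three boxes stand snugly together against the rack's fixed end, with no slack left. Be gentle: the boxes are thin, brittle plastic and crack if they are dropped, banged down, or bumped or squeezed together with more than about 20 N; do not tip any box over, and leave the thermos, mug and stapler alone.

Things in the scene. Friction and masses are not known exactly. Their poses are not given: they have to be found in the camera images.
- rack: Grey steel rack fixed to the desk: base plate 140 (x) by 430 (y) mm, 8 mm thick; boxes stand on it 8 mm above the desk, centred at x = 0, thickness along y. At its +y end a fixed upright end plate, 130 mm wide, 125 mm tall above the base; its inner face, where the row must end, is at y = +195 mm. Origin: centre of the base's underside, z up
- bookend: Grey sliding bookend, an upright plate 120 mm wide, its top 125 mm above the desk. Origin: foot of its pressing face (towards the boxes), mid-width, 8 mm above the desk; axes as the rack's. It slides along rack y from -115 mm (fully open) to +110 mm; three 45 mm boxes without slack bring it to about +60 mm. About 1.5 N of friction; it stays where it is left
- bookend_grip (a point): Middle of the top edge of the upright fin on the bookend's outer (-y) side, 108 mm above the desk, 42 mm outside the pressing face: a plate 14 mm thick (rack x), 62 mm long (rack y), 98 mm tall, to pinch from above and slide. Axes as the rack's
- card_box: The loose white plastic index-card box, standing upright alone on the desk on the robot's side of the rack: 100 mm (its x) by 45 mm thick (its y) by 120 mm tall, 0.15 to 0.3 kg. Origin: centre of its underside, z up. Held across its thickness from above. The two ends (+x and -x) are alike
- row_box_a: An equal box already in the rack, next to the fixed end, perhaps a few mm from it. Origin: centre of its underside
- row_box_b: An equal box already in the rack, beside row_box_a on the bookend's side, perhaps with a few mm between. Origin: centre of its underside
- thermos: Bystander: steel flask, 64 mm across, 190 mm tall. Origin: centre of its underside
- mug: Bystander: white mug, 80 mm across with a handle, 90 mm tall. Origin: centre of its underside
- stapler: Bystander: black and steel stapler, 130 mm by 34 mm, 50 mm tall. Origin: centre of its underside
Mind the look-alikes: they are no part of the job. Leave any purple look-alike of the card_box alone.

How it is judged:
By the outcome, as a careful person would: the job done as asked, in the order asked, and still so for the second after the job is handed in, with the robot touching nothing.
It also fails if it takes over 61 s, if anything falls off the work surface, if the arm or the gripper's body presses on something with over 40 N, if the wrist force passes 120 N, or if a joint passes its speed limit or range.

### The arm

A 7-joint arm with a two-finger parallel gripper is mounted at the origin on the work surface. World frame = base frame: x ahead of the robot, y to its left, z up, the work surface at z = 0. Lengths are in m, angles in rad, forces in N, time in s.
With the tool pointing down it reaches from about 0.4 to 0.85 m from the base axis. Payload 4.5 kg.
Tool frame: the origin (TCP) lies at the very end of the fingers, on their centre line; the grasp point (between the pads) lies 19 mm behind it; z points along the fingers, y is the line along which they close (so a half turn about z gives the same grasp; the last joint's range is limited). The gripper opens to 88 mm and grips with 3 to 60 N. Pads are 18 mm wide; open, the fingers measure 123 mm over their backs; the gripper's body (75 mm by 187 mm) begins 45 mm behind the grasp point.
Start: joints at [-1.108, 0.689, -0.195, 1.565, 0.157, 0.902, -0.215], TCP at [0.26, 0.568, 0.239] pointing down, gripper open.
Joint ranges: [-3.01, 3.01], [-0.46, 2.08], [-1.47, 1.51], [0.13, 2.56], [-1, 4.14], [0.04, 2.09], [-2.66, 2.66]. Speed limits (rad/s): [2.57, 2.57, 3.14, 3.14, 3.14, 3.14, 3.14].

### API

Orientations are given as a unit quaternion [x, y, z, w].
In Python, from plant import r gives the robot as it stands. The module is installed in compiled form; this text tells all that it offers.
- The arm moves only by the shell command python3 -m pendant 'ROWS' [FORCE]. ROWS is JSON, one flat list of numbers, 7 for each row, row after row: the opening, from 0 (shut) to 1 (fully open), then the shift along the tool's x, y, z scaled (see below), then the turn, a rotation vector about the tool's x, y, z scaled (see below). A call has 1 to 12 rows; each row is the pose to reach, as a shift and turn from the pose commanded when the call began, along the tool's axes at that moment; what a row does not reach only later rows make up. The controller multiplies each number of a shift by 0.15 m and each number of a turn by pi/2 rad. A row lasts 1/10 s, in which the tool goes at most 50 mm and 8.59 degrees, less where a joint would pass 70% of its speed; a pose out of reach is approached as far as the arm can. A call with a number of a shift or a turn outside -1 to 1 is refused whole. A call with a gripper value outside its range is refused whole. The fingers move at their own pace and stop on an object; FORCE is the grip in N (left out, the last holds). Time passes only in rows, so rows that repeat a pose let the fingers close. It gives the time, the measured TCP pose, the force, the opening and the grip force at its end, in the units of the state.
- r.get_state(): the state, without advancing time (a new reading comes with each control period).
- r.snapshot(name): name is "scene" or "top" or "wrist"; returns a dict with "img" (400x640x3 uint8, red, green, blue), "mtx" (3x3 intrinsics, pixels), "cam_to_world" (4x4, takes a point from camera to world coordinates). Camera axes: x right, y up, looking along -z (the intrinsics and any distortion apply to the point x, -y, -z); pixel columns grow to the right and rows downward; lengths in m; the calibration is good to about 2 mm. A picture is of the moment at which its call begins. There is no depth.
- r.finish_job(): hands the job in; it is judged then, once.
The state is a dict: "clock": time; "q": joint angles; "qd": joint speeds; "joint_torque": joint torques, N m; "tool_pos": TCP position; "eef_rot": TCP orientation; "contact_force": force on the tool from outside, world axes, zero at the start; "moment": the same for the moment, N m; "opening": opening from 0.0 (shut) to 1.0 (fully open); "finger_force": force on a finger pad.
Only numpy, scipy, OpenCV 4.12 (cv2) and the standard library are available. Lean on these libraries where they do the work, as an engineer would, in place of code of your own. Each camera call takes 0.05 s, during which the arm holds its last target. There are 200 camera calls.

## Working session

There is one attempt and no reset: what is moved stays moved. The work goes in short steps, Python scripts to look and compute and a shell command to move; the robot and the scene stay as the last step left them, time stands still between calls to the robot, and variables do not carry over. Pictures are saved under pics/ and viewed, at most 12 in all, crops included, and the job is handed in when it is done.

```bash
mkdir -p pics; ls; python3 - <<'E'
from plant import r
import cv2,numpy as np
s=r.get_state();print(s)
for n in("scene","top"):
    d=r.snapshot(n);cv2.imwrite(f"pics/{n}0.png",d["img"][:,:,::-1]);np.savez(f"{n}0.npz",**d)
    print(n,d["mtx"],d["cam_to_world"],[k for k in d])
E
```

```text
pics
{'clock': 0.0, 'q': array([-1.10817389,  0.68999138, -0.19448684,  1.56634355,  0.15728495,
        0.90245245, -0.21509154]), 'qd': array([ 0.00018414, -0.00159664,  0.00032326, -0.00056426,  0.00032683,
       -0.0001731 , -0.00211401]), 'joint_torque': array([-6.40791368e-04, -5.27580142e+01, -1.26677424e+00, -1.53427094e+01,
       -5.25935018e-02,  6.69177927e-03,  1.58212583e-04]), 'tool_pos': array([0.2596696 , 0.56782116, 0.23790483]), 'eef_rot': array([ 2.12741537e-01,  9.77108091e-01, -8.94275010e-04, -1.28480608e-04]), 'contact_force': array([-0.39597629, -0.45376403,  0.07653284]), 'moment': array([0.01111173, 0.01233818, 0.00523354]), 'finger_force': 0.0, 'opening': 1.001983196347778}
scene [[435.22848841   0.         316.72031713]
 [  0.         435.22848841 197.94619282]
 [  0.           0.           1.        ]] [[ 0.4389548  -0.57878766  0.68725798  1.46384588]
 [ 0.89846625  0.27527192 -0.34202889 -0.46087376]
 [ 0.00877928  0.76761333  0.64085311  0.99112255]
 [ 0.          0.          0.          1.        ]] ['img', 'mtx', 'cam_to_world']
top [[398.79367537   0.         320.00186811]
 [  0.         398.79367537 198.61730664]
 [  0.           0.           1.        ]] [[-0.02287753  0.99053805 -0.13531813  0.36286344]
 [-0.99956851 -0.02016887  0.02135437  0.01471119]
 [ 0.01842311  0.13574828  0.99057205  1.16581101]
 [ 0.          0.          0.          1.        ]] ['img', 'mtx', 'cam_to_world']
```

View pics/top0.png

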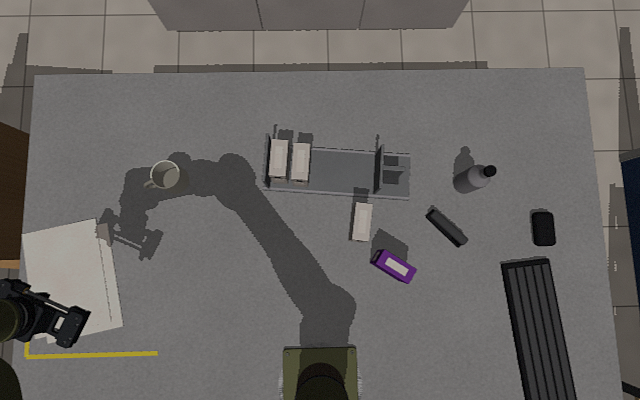

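View pics/scene0.png

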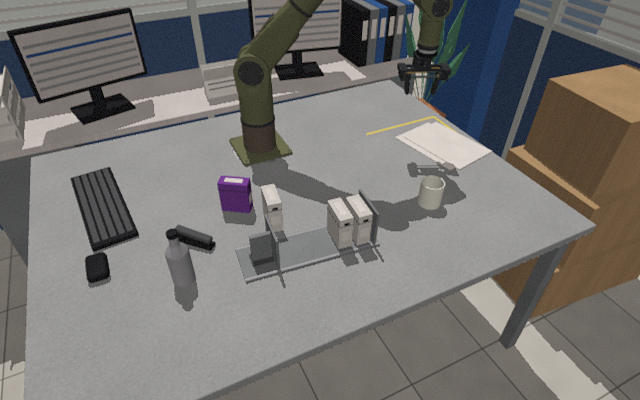

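The top view shows the rack at about (263–410, 150–198) with its fixed end on the left. The row boxes are at (279,158) and (300,161), the bookend at (380,170), the loose white box at (362,221) and the purple look-alike at (393,265). I'll magnify and segment.

```bash
cat > h.py <<'E'
import numpy as np,cv2
from scipy.spatial.transform import Rotation as R
def ray(d,uv,z):
    K,T=d["mtx"],d["cam_to_world"]
    uv=np.atleast_2d(uv).astype(float)
    v=np.c_[(uv[:,0]-K[0,2])/K[0,0],-(uv[:,1]-K[1,2])/K[1,1],-np.ones(len(uv))]@T[:3,:3].T
    o=T[:3,3]; return o+v*((z-o[2])/v[:,2])[:,None]
def proj(d,P):
    K,T=d["mtx"],d["cam_to_world"]
    p=(np.atleast_2d(P)-T[:3,3])@T[:3,:3]
    return np.c_[K[0,2]-K[0,0]*p[:,0]/p[:,2],K[1,2]+K[1,1]*p[:,1]/p[:,2]]
E
python3 - <<'E'
from h import *
d=dict(np.load("top0.npz"));im=d["img"]
c=im[120:290,255:420];cv2.imwrite("pics/topc.png",cv2.resize(c[:,:,::-1],None,fx=3.5,fy=3.5,interpolation=cv2.INTER_CUBIC))
g=im.min(2)
for t in(150,180):
    m=(g>t).astype(np.uint8);m[:120]=0;m[290:]=0;m[:,:250]=0;m[:,430:]=0
    for k in cv2.findContours(m,0,2)[0]:
        if cv2.contourArea(k)>80:
            q=cv2.boxPoints(cv2.minAreaRect(k));w=ray(d,q,.124);print(t,q.round(1).tolist(),w[:,:2].round(4).tolist(),w.mean(0).round(4),np.linalg.norm(np.diff(w,axis=0),axis=1).round(4))
E
```

```text
150 [[385.0, 263.1000061035156], [388.70001220703125, 257.29998779296875], [407.29998779296875, 268.8999938964844], [403.6000061035156, 274.79998779296875]] [[0.3333, -0.1722], [0.348, -0.1823], [0.3171, -0.2292], [0.3025, -0.219]] [ 0.3252 -0.2007  0.124 ] [0.0179 0.0561 0.0178]
150 [[357.70001220703125, 231.8000030517578], [360.0, 209.5], [366.8999938964844, 210.1999969482422], [364.70001220703125, 232.5]] [[0.4158, -0.1043], [0.4741, -0.1122], [0.4719, -0.1305], [0.4136, -0.1223]] [ 0.4439 -0.1173  0.124 ] [0.0589 0.0183 0.0589]
150 [[296.20001220703125, 170.89999389648438], [297.70001220703125, 149.60000610351562], [304.5, 150.0], [303.0, 171.39999389648438]] [[0.5807, 0.0538], [0.6391, 0.0489], [0.6374, 0.0308], [0.5791, 0.0359]] [0.6091 0.0423 0.124 ] [0.0585 0.0181 0.0585]
150 [[274.0, 167.0], [275.20001220703125, 145.8000030517578], [282.29998779296875, 146.1999969482422], [281.1000061035156, 167.39999389648438]] [[0.5926, 0.1127], [0.6505, 0.1091], [0.6491, 0.09], [0.5911, 0.0937]] [0.6208 0.1014 0.124 ] [0.0581 0.0192 0.0581]
```

View pics/topc.png

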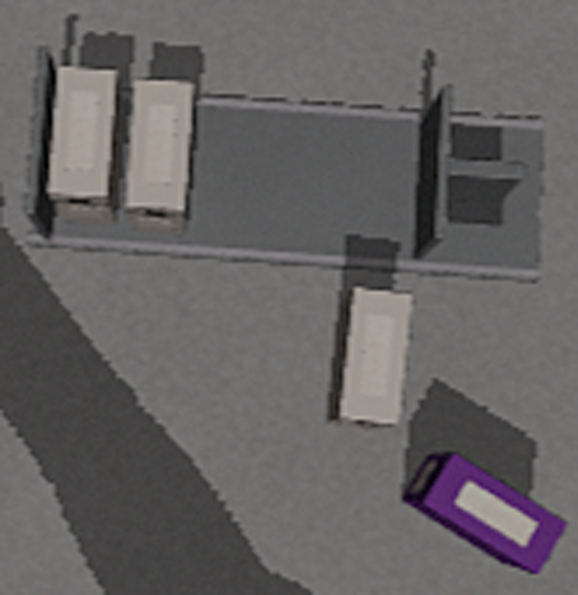

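The crop shows the tops clearly: loose box at about (376,355), row boxes at (83,135) and (161,145). The bookend plate top runs (450,85)–(440,240) and the fin's top runs (450,168)–(525,168). Next I'll fit the tops and the rack's edges.

```bash
python3 - <<'E'
from h import *
d=dict(np.load("top0.npz"));im=d["img"].astype(int)
for n,(x,y) in dict(top=(85,185),side=(85,212),base=(300,180),rail=(250,255),desk=(250,400),bk=(448,120),fin=(490,168),lowplate=(520,220),endp=(42,150)).items():
    print(n,im[120+round(y/3.5),255+round(x/3.5)],end=' ')
print()
g=im.min(2)
for t in(105,120,135):
    m=((g>t)&(im[:,:,0]-im[:,:,2]>4)).astype(np.uint8);m[:120]=0;m[245:]=0;m[:,:250]=0;m[:,430:]=0
    m=cv2.morphologyEx(m,cv2.MORPH_CLOSE,np.ones((3,3)))
    for k in cv2.findContours(m,0,2)[0]:
        if cv2.contourArea(k)>150:
            q=cv2.boxPoints(cv2.minAreaRect(k));z=.12 if q[:,0].mean()>330 else .128
            w=ray(d,q,z);e=w[1]-w[0];f=w[2]-w[1];L=e if np.hypot(*e[:2])>np.hypot(*f[:2]) else f
            a=np.degrees(np.arctan(L[1]/L[0]));print(t,w.mean(0).round(4),"yaw",a.round(1),np.linalg.norm(e).round(4),np.linalg.norm(f).round(4))
c=lambda x,y:(255+x/3.5-.36,120+y/3.5-.36)
P=dict(nearL=(30,247,0),nearR=(540,281,0),farL=(205,95,.008),farR=(543,117,.008),bkTopFar=(450,85,.125),bkTopNear=(438,243,.125),finA=(450,168,.108),finB=(525,168,.108),endFar=(42,48,.133),endNear=(42,240,.133))
for n,(x,y,z) in P.items(): print(n,ray(d,c(x,y),z)[0].round(4))
E
```

```text
top [158 150 144] side [107 100  96] base [91 91 92] rail [101 100 101] desk [116 115 114] bk [104 101 104] fin [91 89 91] lowplate [90 90 92] endp [18 17 18] 
105 [ 0.4429 -0.1199  0.12  ] yaw -8.3 0.0994 0.0512
105 [0.6032 0.0433 0.128 ] yaw -4.7 0.1079 0.0461
105 [0.6182 0.1013 0.128 ] yaw -4.6 0.0987 0.0455
120 [ 0.4437 -0.1174  0.12  ] yaw -8.3 0.0986 0.0454
120 [0.6078 0.0428 0.128 ] yaw -5.1 0.098 0.0453
120 [0.6182 0.1014 0.128 ] yaw -4.6 0.0983 0.0449
135 [ 0.4437 -0.1176  0.12  ] yaw -8.3 0.098 0.041
135 [0.6079 0.0438 0.128 ] yaw -4.8 0.0974 0.0429
135 [0.6183 0.1014 0.128 ] yaw -5.0 0.0978 0.0406
nearL [0.5506 0.1566 0.    ]
nearR [ 0.5128 -0.2737  0.    ]
farL [0.6775 0.0064 0.008 ]
farR [ 0.653  -0.2819  0.008 ]
bkTopFar [ 0.6502 -0.1814  0.125 ]
bkTopNear [ 0.5274 -0.1668  0.125 ]
finA [ 0.5887 -0.1816  0.108 ]
finB [ 0.5876 -0.24    0.108 ]
endFar [0.6825 0.1308 0.133 ]
endNear [0.5343 0.1315 0.133 ]
```

```bash
cat >> h.py <<'E'
RY=-5.0; RC=np.array([.6014,-.0647])
def rack(p):  # rack xy -> world xy
    return RC+R.from_euler('z',RY,degrees=True).as_matrix()[:2,:2]@np.array(p)
def unrack(w): return R.from_euler('z',-RY,degrees=True).as_matrix()[:2,:2]@(np.array(w)[:2]-RC)
def go(xyz,psi,s=None):
    """rows numbers to reach tcp xyz, tool down, tool y at world angle psi deg"""
    if s is None:
        from plant import r; s=r.get_state()
    T=R.from_quat(s["eef_rot"]); best=None
    for k in(0,180):
        a=np.radians(psi+k); y=np.array([np.cos(a),np.sin(a),0]); z=np.array([0,0,-1.]); x=np.cross(y,z)
        v=(T.inv()*R.from_matrix(np.c_[x,y,z])).as_rotvec()/(np.pi/2)
        if best is None or np.linalg.norm(v)<np.linalg.norm(best): best=v
    sh=T.inv().apply(np.array(xyz)-s["tool_pos"])/.15
    print("t",round(s["clock"],2),"tcp",s["tool_pos"].round(4),"F",s["contact_force"].round(2),"open",round(s["opening"],3),"grip",round(s["finger_force"],1))
    print("shift",sh.round(4),"turn",best.round(4),"maxfrac",(1/max(1,abs(sh).max())).__round__(3))
E
python3 - <<'E'
from h import *
go((.42,.36,.24),81.7);go((.48,.10,.24),81.7);go((.4437,-.1175,.2),81.7)
E
```

```text
t 0.1 tcp [0.2597 0.5679 0.238 ] F [ 0.32  0.77 -0.85] open 1.0 grip 0.0
shift [-1.5481 -0.8161 -0.0118] turn [-1.000e-03 -1.000e-04 -1.807e-01] maxfrac 0.646
t 0.1 tcp [0.2597 0.5679 0.238 ] F [ 0.32  0.77 -0.85] open 1.0 grip 0.0
shift [-2.6325 -2.2263 -0.0093] turn [-1.000e-03 -1.000e-04 -1.807e-01] maxfrac 0.38
t 0.1 tcp [0.2597 0.5679 0.238 ] F [ 0.32  0.77 -0.85] open 1.0 grip 0.0
shift [-3.0152 -3.6452  0.2598] turn [-1.000e-03 -1.000e-04 -1.807e-01] maxfrac 0.274
```

```bash
python3 -m pendant '[1,-0.15,-0.09,0,0,0,0, 1,-0.4,-0.25,0,0,0,0, 1,-0.7,-0.5,0,0,0,0, 1,-0.95,-0.75,0,0,0,0, 1,-1,-1,0,0,0,0, 1,-1,-1,0,0,0,0]'; python3 - <<'E'
from h import *
go((.48,.10,.24),81.7);go((.4437,-.1175,.2),81.7)
E
```

```text
clock: 0.7
tool_pos: [0.3334, 0.3599, 0.2375]
eef_rot: [0.216, 0.976, -0.006, -0.0]
contact_force: [-0.5, 0.7, -0.3]
opening: 1.001
finger_force: 0.0
t 0.7 tcp [0.3334 0.3599 0.2375] F [-0.46  0.67 -0.3 ] open 1.001 grip 0.0
shift [-1.6176e+00 -1.1579e+00 -4.0000e-04] turn [-0.0074 -0.     -0.1854] maxfrac 0.618
t 0.7 tcp [0.3334 0.3599 0.2375] F [-0.46  0.67 -0.3 ] open 1.001 grip 0.0
shift [-2.0103 -2.5713  0.2832] turn [-0.0074 -0.     -0.1854] maxfrac 0.389
```

```bash
python3 -m pendant '[1,-0.25,-0.2,0,0,0,-0.05, 1,-0.5,-0.4,0,0,0,-0.1, 1,-0.75,-0.65,0,0,0,-0.15, 1,-1,-0.9,0,0,0,-0.185, 1,-1,-0.9,0,0,0,-0.185, 1,-1,-0.9,0,0,0,-0.185]'; python3 - <<'E'
from h import *
go((.4437,-.1175,.2),81.7)
E
```

```text
clock: 1.3
tool_pos: [0.4148, 0.1831, 0.2386]
eef_rot: [0.071, 0.997, -0.0, -0.0]
contact_force: [0.7, -0.4, -0.6]
opening: 1.001
finger_force: 0.0
t 1.3 tcp [0.4148 0.1831 0.2386] F [ 0.65 -0.43 -0.59] open 1.001 grip 0.0
shift [-0.4759 -1.9563  0.2575] turn [-0.0001 -0.0001  0.0013] maxfrac 0.511
```

```bash
python3 -m pendant '[1,-0.05,-0.2,0,0,0,0, 1,-0.12,-0.5,0,0,0,0, 1,-0.2,-0.8,0,0,0,0, 1,-0.24,-0.98,0,0,0,0]' >/dev/null; python3 - <<'E'
from h import *
go((.4437,-.1175,.2),81.7)
E
```

```text
t 1.7 tcp [0.4298 0.0333 0.2387] F [-0.07 -0.01  0.06] open 1.0 grip 0.0
shift [-0.2297 -0.9832  0.2578] turn [-0.0001  0.      0.0046] maxfrac 1.0
```

```bash
python3 -m pendant '[1,-0.05,-0.25,0,0,0,0, 1,-0.12,-0.55,0,0,0,0, 1,-0.18,-0.8,0,0,0,0, 1,-0.22,-0.95,0,0,0,0, 1,-0.23,-0.98,0,0,0,0, 1,-0.23,-0.98,0,0,0,0]' >/dev/null; python3 - <<'E'
from h import *
from plant import r
go((.4437,-.1175,.075),81.7)
for n in("wrist","top"):
    d=r.snapshot(n);np.savez(n+"1.npz",**d);cv2.imwrite(f"pics/{n}1.png",d["img"][:,:,::-1])
    print(n,d["cam_to_world"].round(3).tolist())
E
```

```text
t 2.3 tcp [ 0.4444 -0.1146  0.2387] F [ 0.65  1.36 -0.08] open 0.998 grip 0.0
shift [ 0.0025 -0.0214  1.0912] turn [0.0009 0.0004 0.0053] maxfrac 0.916
wrist [[0.136, -0.938, -0.32, 0.361], [0.991, 0.129, 0.041, -0.103], [0.003, -0.323, 0.946, 0.384], [0.0, 0.0, 0.0, 1.0]]
top [[-0.023, 0.991, -0.135, 0.363], [-1.0, -0.02, 0.021, 0.015], [0.018, 0.136, 0.991, 1.166], [0.0, 0.0, 0.0, 1.0]]
```

View pics/wrist1.png

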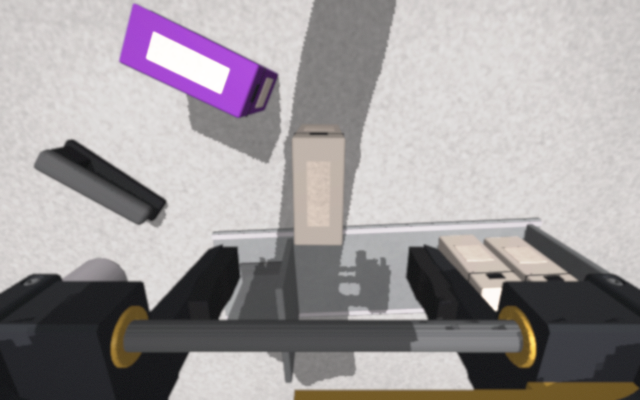

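The wrist view shows the loose box's top between the fingers, at corners (293,137), (344,137), (343,243), (295,243). The near rack edge runs (213,233)–(540,219).

```bash
python3 - <<'E'
from h import *
d=dict(np.load("wrist1.npz"))
w=ray(d,[(293,137),(344,137),(343,243),(295,243)],.12);print(w.round(4),w.mean(0))
im=d["img"].astype(int);m=((im[:,:,0]-im[:,:,2]>12)).astype(np.uint8);m[:137]=0;m[243:]=0;m[:,:270]=0;m[:,370:]=0
k=max(cv2.findContours(m,0,2)[0],key=cv2.contourArea);q=cv2.boxPoints(cv2.minAreaRect(k));w=ray(d,q,.12);print(q,w.round(4),w.mean(0))
print(ray(d,[(213,233),(540,219)],.008).round(4), unrack(ray(d,[(213,233)],.008)[0]),unrack(ray(d,[(540,219)],.008)[0]))
go((.4437,-.1175,.075),81.7)
E
```

```text
[[ 0.3926 -0.132   0.12  ]
 [ 0.3983 -0.09    0.12  ]
 [ 0.4951 -0.1021  0.12  ]
 [ 0.489  -0.1463  0.12  ]] [ 0.44374198 -0.11758742  0.12      ]
[[291.99997 241.99997]
 [291.99997 136.99997]
 [343.99997 136.99997]
 [343.99997 241.99997]] [[ 0.4876 -0.1489  0.12  ]
 [ 0.3925 -0.1328  0.12  ]
 [ 0.3983 -0.09    0.12  ]
 [ 0.4942 -0.101   0.12  ]] [ 0.44314076 -0.11818034  0.12      ]
[[ 0.5142 -0.2682  0.008 ]
 [ 0.5527  0.1545  0.008 ]] [-0.06908533 -0.21028815] [-0.06766014  0.21407092]
t 2.4 tcp [ 0.444  -0.1136  0.2388] F [ 0.31 -0.21  0.14] open 1.002 grip 0.0
shift [-0.0015 -0.0275  1.0917] turn [0.0009 0.0001 0.0069] maxfrac 0.916
```

```bash
python3 -m pendant '[1,0,-0.027,0.12,0,0,0.006, 1,0,-0.027,0.35,0,0,0.006, 1,0,-0.027,0.6,0,0,0.006, 1,0,-0.027,0.8,0,0,0.006, 1,0,-0.027,0.93,0,0,0.006, 1,0,-0.027,1,0,0,0.006, 1,0,-0.027,1,0,0,0.006]'; python3 - <<'E'
from h import *
go((.4437,-.1177,.075),81.7)
E
```

```text
clock: 3.1
tool_pos: [0.4426, -0.1178, 0.0876]
eef_rot: [0.072, 0.997, 0.001, -0.001]
contact_force: [-0.0, 0.5, -0.1]
opening: 1.002
finger_force: 0.0
t 3.1 tcp [ 0.4426 -0.1178  0.0876] F [-0.02  0.54 -0.06] open 1.002 grip 0.0
shift [-0.0071  0.0012  0.0839] turn [ 0.0008 -0.0017  0.0008] maxfrac 1.0
```

```bash
python3 -m pendant '[1,0,0,0.04,0,0,0, 1,0,0,0.08,0,0,0, 0.75,0,0,0.08,0,0,0, 0.58,0,0,0.08,0,0,0, 0.55,0,0,0.08,0,0,0, 0.53,0,0,0.08,0,0,0, 0.5,0,0,0.08,0,0,0, 0.45,0,0,0.08,0,0,0, 0.4,0,0,0.08,0,0,0, 0.4,0,0,0.08,0,0,0, 0.4,0,0,0.08,0,0,0]' 12; python3 - <<'E'
from h import *
print("place",rack((0,.028)))
go((.4437,-.1177,.19),81.7)
E
```

```text
clock: 4.2
tool_pos: [0.443, -0.1203, 0.0768]
eef_rot: [0.074, 0.997, 0.0, 0.0]
contact_force: [0.2, 0.2, 1.0]
opening: 0.51
finger_force: 12.0
place [ 0.60384036 -0.03680655]
t 4.2 tcp [ 0.443  -0.1203  0.0768] F [0.2  0.22 0.98] open 0.51 grip 12.0
shift [-0.002   0.0181 -0.755 ] turn [ 0.0001  0.0001 -0.0017] maxfrac 1.0
```

```bash
python3 -m pendant '[0.4,0,0,-0.03,0,0,0, 0.4,0,0,-0.1,0,0,0, 0.4,0,0,-0.2,0,0,0, 0.4,0,0,-0.3,0,0,0, 0.4,0,0,-0.4,0,0,0, 0.4,0,0,-0.43,0,0,0, 0.4,0,0,-0.43,0,0,0]' 12; python3 - <<'E'
from h import *
go((.475,-.04,.14),85);go((.6035,-.0368,.14),85)
E
```

```text
clock: 4.9
tool_pos: [0.4431, -0.1206, 0.1416]
eef_rot: [0.074, 0.997, -0.0, 0.0]
contact_force: [-1.1, -0.1, -2.0]
opening: 0.509
finger_force: 12.0
t 4.9 tcp [ 0.4431 -0.1206  0.1416] F [-1.14 -0.13 -1.96] open 0.509 grip 12.0
shift [-0.1312  0.5631  0.0107] turn [-0.      0.0006 -0.0387] maxfrac 1.0
t 4.9 tcp [ 0.4431 -0.1206  0.1416] F [-1.14 -0.13 -1.96] open 0.509 grip 12.0
shift [-0.9753  0.7106  0.0115] turn [-0.      0.0006 -0.0387] maxfrac 1.0
```

```bash
python3 -m pendant '[0.4,-0.02,0.1,0,0,0,0, 0.4,-0.06,0.25,0,0,0,-0.01, 0.4,-0.11,0.4,0,0,0,-0.02, 0.4,-0.2,0.53,0,0,0,-0.03, 0.4,-0.35,0.6,0,0,0,-0.039, 0.4,-0.5,0.64,0,0,0,-0.039, 0.4,-0.68,0.67,0,0,0,-0.039, 0.4,-0.82,0.69,0,0,0,-0.039, 0.4,-0.93,0.705,0,0,0,-0.039, 0.4,-0.975,0.71,0,0,0,-0.039, 0.4,-0.975,0.71,0,0,0,-0.039, 0.4,-0.975,0.71,0,0,0,-0.039]' 12; python3 - <<'E'
from h import *
from plant import r
for n in("scene","top"):
    d=r.snapshot(n);np.savez(n+"2.npz",**d);cv2.imwrite(f"pics/{n}2.png",d["img"][:,:,::-1])
d=r.snapshot("wrist");np.savez("wrist2.npz",**d);cv2.imwrite(f"pics/wrist2.png",d["img"][:,:,::-1])
go((.6035,-.0368,.085),85)
d=dict(np.load("scene2.npz"));cv2.imwrite("pics/s2c.png",cv2.resize(d["img"][150:300,200:420,::-1],None,fx=3.5,fy=3.5,interpolation=2))
E
```

```text
clock: 6.1
tool_pos: [0.6018, -0.0367, 0.1404]
eef_rot: [0.043, 0.999, -0.0, -0.001]
contact_force: [-0.6, 0.8, -2.2]
opening: 0.509
finger_force: 12.0
t 6.25 tcp [ 0.6022 -0.0367  0.1411] F [-0.55 -0.89 -3.45] open 0.51 grip 12.0
shift [-0.0091  0.      0.3738] turn [-0.0002 -0.0008  0.0007] maxfrac 1.0
```

View pics/wrist2.png

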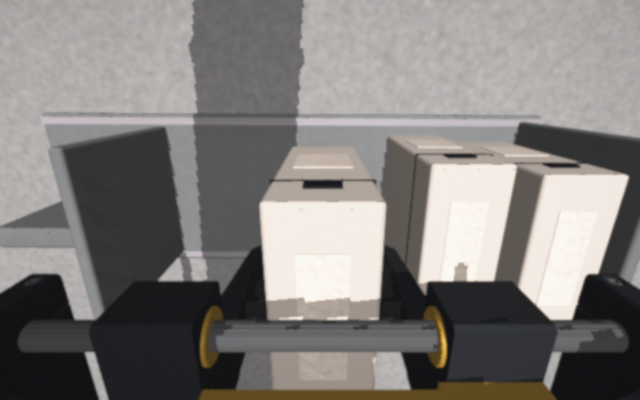

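View pics/s2c.png

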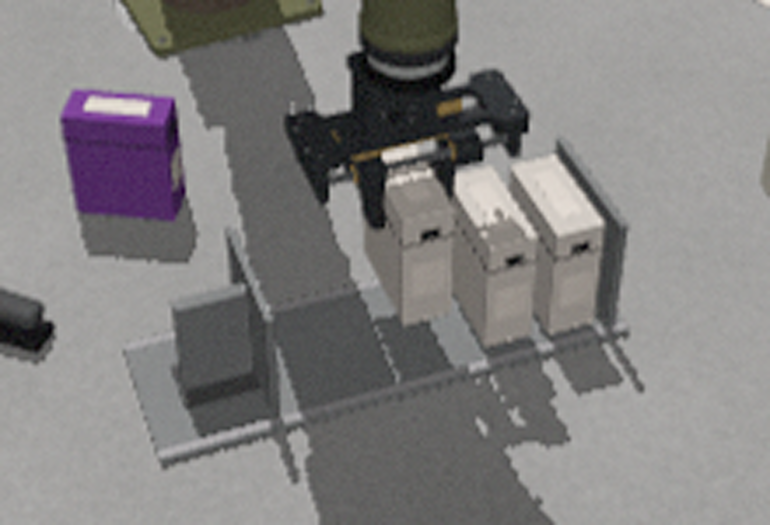

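The wrist view shows the held box at columns 262–383, well between the bookend plate (55–180) and box b (415–515), with box a at 522–618. The scene crop agrees: upright, with a gap on both sides. I'll check the gap to b numerically.

```bash
python3 - <<'E'
from h import *
d=dict(np.load("wrist2.npz"))
for n,p,z in [("bL",(416,160),.128),("bR",(514,166),.128),("aL",(521,166),.128),("aR",(618,176),.128),("bkFar",(166,128),.125),("bkNear",(66,150),.125),("rackL",(45,117),.008),("rackR",(540,117),.008),("boxL",(262,200),.187),("boxR",(383,200),.187)]:
    w=ray(d,p,z)[0];print(n,w.round(4),unrack(w).round(4))
print(unrack((.6035,-.0368)))
E
```

```text
bL [0.5548 0.0152 0.128 ] [-0.0534  0.0756]
bR [0.5622 0.0654 0.128 ] [-0.0504  0.1262]
aL [0.5625 0.069  0.128 ] [-0.0504  0.1298]
aR [0.5722 0.1197 0.128 ] [-0.0452  0.1812]
bkFar [ 0.5284 -0.1093  0.125 ] [-0.0689 -0.0508]
bkNear [ 0.5349 -0.1631  0.125 ] [-0.0577 -0.1039]
rackL [ 0.5176 -0.268   0.008 ] [-0.0658 -0.2098]
rackR [0.5539 0.1548 0.008 ] [-0.0665  0.2145]
boxL [ 0.5505 -0.0525  0.187 ] [-0.0518  0.0077]
boxR [ 0.5539 -0.0123  0.187 ] [-0.0519  0.0481]
[-0.00033964  0.02797686]
```

```bash
python3 -m pendant '[0.4,-0.01,0,0.05,0,0,0, 0.4,-0.02,0,0.13,0,0,0, 0.4,-0.022,0,0.21,0,0,0, 0.4,-0.022,0,0.28,0,0,0, 0.4,-0.022,0,0.32,0,0,0, 0.4,-0.022,0,0.335,0,0,0, 0.4,-0.022,0,0.335,0,0,0]' 12; python3 - <<'E'
from h import *
go((.605,-.0368,.085),85)
E
```

```text
clock: 6.95
tool_pos: [0.6064, -0.0368, 0.0905]
eef_rot: [0.043, 0.999, 0.0, -0.0]
contact_force: [0.2, 0.2, -2.3]
opening: 0.512
finger_force: 12.0
t 6.95 tcp [ 0.6064 -0.0368  0.0905] F [ 0.18  0.23 -2.35] open 0.512 grip 12.0
shift [ 0.0095 -0.001   0.037 ] turn [ 0.     -0.0003  0.0007] maxfrac 1.0
```

```bash
python3 -m pendant '[0.4,0.005,0,0.006,0,0,0, 0.4,0.005,0,0.012,0,0,0, 0.4,0.005,0,0.018,0,0,0, 0.4,0.005,0,0.023,0,0,0, 0.4,0.005,0,0.028,0,0,0, 0.4,0.005,0,0.032,0,0,0, 0.4,0.005,0,0.032,0,0,0]' 12
```

```text
clock: 7.65
tool_pos: [0.6058, -0.0368, 0.0861]
eef_rot: [0.043, 0.999, 0.0, -0.0]
contact_force: [-0.5, -0.3, -2.3]
opening: 0.508
finger_force: 12.0
```

```bash
python3 -m pendant '[0.4,0,0,0.003,0,0,0, 0.4,0,0,0.006,0,0,0, 0.4,0,0,0.006,0,0,0]'; python3 -m pendant '[0.4,0,0,0.003,0,0,0, 0.4,0,0,0.006,0,0,0, 0.4,0,0,0.006,0,0,0]'
```

```text
clock: 7.95
tool_pos: [0.6058, -0.0368, 0.0852]
eef_rot: [0.043, 0.999, 0.0, -0.0]
contact_force: [-0.1, 0.3, -2.7]
opening: 0.508
finger_force: 12.0
clock: 8.25
tool_pos: [0.6058, -0.0367, 0.0848]
eef_rot: [0.043, 0.999, -0.0, 0.0]
contact_force: [-1.7, 0.1, 3.2]
opening: 0.51
finger_force: 12.0
```

```bash
python3 -m pendant '[0.48,0,0,-0.002,0,0,0, 0.51,0,0,-0.002,0,0,0, 0.54,0,0,-0.002,0,0,0, 0.57,0,0,-0.002,0,0,0, 0.6,0,0,-0.002,0,0,0, 0.6,0,0,-0.002,0,0,0]'; python3 -m pendant '[0.6,0,0,-0.03,0,0,0, 0.6,0,0,-0.1,0,0,0, 0.6,0,0,-0.2,0,0,0, 0.6,0,0,-0.35,0,0,0, 0.6,0,0,-0.6,0,0,0, 0.6,0,0,-0.85,0,0,0, 0.6,0,0,-1,0,0,0, 0.6,0,0,-1,0,0,0]';  python3 - <<'E'
from h import *
from plant import r
for f in(.105,):
  go(np.r_[rack((.0015,-f-.042)),.2],-5);go(np.r_[rack((.0015,-f-.042)),.2],85)
print(r.get_state()["q"].round(2))
E
```

```text
clock: 8.85
tool_pos: [0.606, -0.0368, 0.0846]
eef_rot: [0.043, 0.999, 0.0, 0.0]
contact_force: [0.1, 0.1, -0.0]
opening: 0.602
finger_force: 0.0
clock: 9.65
tool_pos: [0.6083, -0.0365, 0.2398]
eef_rot: [0.043, 0.999, 0.0, 0.004]
contact_force: [0.1, -0.3, -0.7]
opening: 0.599
finger_force: 0.0
t 9.65 tcp [ 0.6083 -0.0365  0.2398] F [ 0.14 -0.26 -0.73] open 0.599 grip 0.0
shift [ 0.0227 -1.1719  0.2636] turn [-0.0039  0.0051 -0.9996] maxfrac 0.853
t 9.65 tcp [ 0.6083 -0.0365  0.2398] F [ 0.14 -0.26 -0.73] open 0.599 grip 0.0
shift [ 0.0227 -1.1719  0.2636] turn [0.0008 0.0057 0.0004] maxfrac 0.853
[ 0.19  0.68 -0.36  1.62  0.29  0.89  1.2 ]
```

Released: finger and contact forces are both near zero. I'll move towards the fin, turning by +90° so joint 7 stays in range, with a wrist view on the way.

```bash
python3 -m pendant '[0.6,0,-0.05,0,0,0,0.08, 0.6,0,-0.15,0,0,0,0.17, 0.6,0,-0.25,0,0,0,0.26, 0.6,0,-0.35,0,0,0,0.35, 0.6,0,-0.45,0,0,0,0.44, 0.6,0,-0.55,0,0,0,0.53, 0.6,0,-0.65,0,0,0,0.62, 0.6,0,-0.75,0,0,0,0.71, 0.6,0,-0.8,0,0,0,0.8, 0.6,0,-0.8,0,0,0,0.9, 0.6,0,-0.8,0,0,0,1, 0.6,0,-0.8,0,0,0,1]';  python3 - <<'E'
from h import *
from plant import r
go(np.r_[rack((.0015,-.147)),.2],-5)
for n in("wrist","top"):
    d=r.snapshot(n);np.savez(n+"3.npz",**d);cv2.imwrite(f"pics/{n}3.png",d["img"][:,:,::-1])
E
```

```text
clock: 10.85
tool_pos: [0.595, -0.156, 0.2343]
eef_rot: [0.737, 0.676, -0.0, -0.0]
contact_force: [-0.2, -1.2, -1.1]
opening: 0.6
finger_force: 0.0
t 10.85 tcp [ 0.595  -0.156   0.2343] F [-0.23 -1.19 -1.15] open 0.6 grip 0.0
shift [-3.696e-01 -2.000e-04  2.286e-01] turn [-0.0008  0.     -0.    ] maxfrac 1.0
```

View pics/wrist3.png

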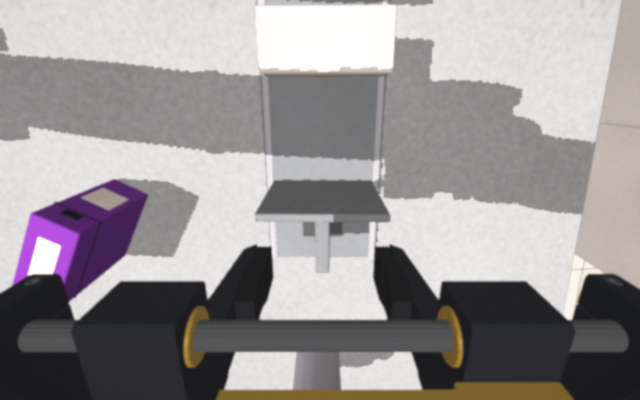

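The wrist view shows the bookend plate top at (257–388, 217), the fin top at (316–329, 219–272) between the fingers, and the placed box at (257–393, 5–72), square to the rack.

```bash
python3 - <<'E'
from h import *
d=dict(np.load("wrist3.npz"))
for n,p,z in [("finA",(322.5,220),.108),("finB",(322.5,272),.108),("finL",(316,260),.108),("finR",(329.5,260),.108),("bkL",(257,213),.125),("bkR",(388,213),.125)]:
    w=ray(d,p,z)[0];print(n,w.round(4),unrack(w).round(4))
t=dict(np.load("top0.npz"));w=ray(t,(489,171),.19)[0];print("thermos",w,unrack(w))
t=dict(np.load("top3.npz"));w=ray(t,(489,171),.19)[0]
go(np.r_[rack((.0015,-.149)),.15],-5)
E
```

```text
finA [ 0.5924 -0.184   0.108 ] [ 0.0014 -0.1196]
finB [ 0.5876 -0.2392  0.108 ] [ 0.0014 -0.175 ]
finL [ 0.5824 -0.2253  0.108 ] [-0.0049 -0.1616]
finR [ 0.5955 -0.2264  0.108 ] [ 0.0082 -0.1616]
bkL [ 0.5371 -0.1656  0.125 ] [-0.0553 -0.1061]
bkR [ 0.6501 -0.1754  0.125 ] [ 0.0582 -0.106 ]
thermos [ 0.55757181 -0.43275252  0.19      ] [-0.01158352 -0.37047184]
t 10.95 tcp [ 0.5952 -0.1561  0.2344] F [-0.15  0.39 -0.68] open 0.599 grip 0.0
shift [-0.383  -0.0027  0.5627] turn [-0.0005 -0.      0.0027] maxfrac 1.0
```

```bash
python3 -m pendant '[0.6,-0.1,0,0,0,0,0, 0.6,-0.25,0,0.05,0,0,0, 0.6,-0.34,0,0.15,0,0,0, 0.6,-0.37,0,0.3,0,0,0, 0.6,-0.37,0,0.5,0,0,0, 0.6,-0.37,0,0.6,0,0,0, 0.6,-0.37,0,0.6,0,0,0]';  python3 - <<'E'
from h import *
go(np.r_[rack((.0015,-.147)),.077],-5)
E
```

```text
clock: 11.65
tool_pos: [0.5882, -0.2118, 0.1414]
eef_rot: [0.737, 0.676, -0.002, -0.003]
contact_force: [-0.5, 0.5, 0.2]
opening: 0.602
finger_force: 0.0
t 11.65 tcp [ 0.5882 -0.2118  0.1414] F [-0.52  0.5   0.17] open 0.602 grip 0.0
shift [0.0039 0.0146 0.4292] turn [-0.0039 -0.001   0.0006] maxfrac 1.0
```

```bash
python3 -m pendant '[0.6,0,0.014,0.1,0,0,0, 0.6,0,0.014,0.25,0,0,0, 0.6,0,0.014,0.38,0,0,0, 0.6,0,0.014,0.425,0,0,0, 0.45,0,0.014,0.425,0,0,0, 0.3,0,0.014,0.425,0,0,0, 0.22,0,0.014,0.425,0,0,0, 0.15,0,0.014,0.425,0,0,0, 0.1,0,0.014,0.425,0,0,0, 0.1,0,0.014,0.425,0,0,0]' 20;  python3 - <<'E'
from h import *
from plant import r
go(np.r_[rack((.0015,0)),.077],-5);s=r.get_state();print(unrack(s["tool_pos"]))
E
```

```text
clock: 12.65
tool_pos: [0.5892, -0.2117, 0.0812]
eef_rot: [0.737, 0.676, -0.002, -0.003]
contact_force: [-7.7, 0.6, 5.9]
opening: 0.163
finger_force: 20.0
t 12.65 tcp [ 0.5892 -0.2117  0.0812] F [-7.72  0.59  5.91] open 0.163 grip 20.0
shift [0.9836 0.0054 0.0282] turn [-0.0044 -0.0004 -0.0001] maxfrac 1.0
[ 0.00070629 -0.14753966]
```

```bash
python3 -m pendant '[0.1,0,-0.005,-0.015,0,0,0, 0.1,0.02,-0.005,-0.015,0,0,0, 0.1,0.06,-0.005,-0.015,0,0,0, 0.1,0.12,-0.005,-0.015,0,0,0, 0.1,0.19,-0.005,-0.015,0,0,0, 0.1,0.26,-0.005,-0.015,0,0,0, 0.1,0.33,-0.005,-0.015,0,0,0, 0.1,0.4,-0.005,-0.015,0,0,0, 0.1,0.47,-0.005,-0.015,0,0,0, 0.1,0.53,-0.005,-0.015,0,0,0, 0.1,0.57,-0.005,-0.015,0,0,0, 0.1,0.6,-0.005,-0.015,0,0,0]';  python3 - <<'E'
from h import *
from plant import r
go(np.r_[rack((.0007,0)),.08],-5);s=r.get_state();print(unrack(s["tool_pos"]))
E
```

```text
clock: 13.85
tool_pos: [0.5978, -0.1192, 0.0814]
eef_rot: [0.736, 0.677, -0.001, -0.003]
contact_force: [-5.3, -1.3, -26.1]
opening: 0.16
finger_force: 20.0
t 13.85 tcp [ 0.5978 -0.1192  0.0814] F [ -5.27  -1.35 -26.13] open 0.16 grip 20.0
shift [ 0.3639 -0.0018  0.0098] turn [-0.0034 -0.0011  0.0018] maxfrac 1.0
[ 0.00113211 -0.05458329]
```

```bash
python3 -m pendant '[0.1,0.01,-0.003,0.006,0,0,0, 0.1,0.025,-0.003,0.012,0,0,0, 0.1,0.04,-0.003,0.012,0,0,0, 0.1,0.055,-0.003,0.012,0,0,0, 0.1,0.07,-0.003,0.012,0,0,0, 0.1,0.085,-0.003,0.012,0,0,0, 0.1,0.1,-0.003,0.012,0,0,0, 0.1,0.115,-0.003,0.012,0,0,0, 0.1,0.13,-0.003,0.012,0,0,0]';  python3 - <<'E'
from h import *
from plant import r
go(np.r_[rack((.0007,.018)),.08],-5);s=r.get_state();print(unrack(s["tool_pos"]))
E
```

```text
clock: 14.75
tool_pos: [0.5995, -0.101, 0.0813]
eef_rot: [0.737, 0.676, -0.001, -0.002]
contact_force: [-7.0, -1.6, -15.1]
opening: 0.155
finger_force: 20.0
t 14.75 tcp [ 0.5995 -0.101   0.0813] F [ -6.98  -1.64 -15.14] open 0.155 grip 20.0
shift [ 0.3619 -0.0029  0.0091] turn [-0.0022 -0.0007  0.0012] maxfrac 1.0
[ 0.00123141 -0.03628155]
```

```bash
for i in 1 ; do python3 -m pendant '[0.1,0.008,-0.003,0.005,0,0,0, 0.1,0.016,-0.003,0.01,0,0,0, 0.1,0.024,-0.003,0.01,0,0,0, 0.1,0.032,-0.003,0.01,0,0,0, 0.1,0.04,-0.003,0.01,0,0,0, 0.1,0.048,-0.003,0.01,0,0,0, 0.1,0.056,-0.003,0.01,0,0,0, 0.1,0.064,-0.003,0.01,0,0,0, 0.1,0.072,-0.003,0.01,0,0,0, 0.1,0.08,-0.003,0.01,0,0,0]'; python3 -m pendant '[0.1,0.008,0,0,0,0,0, 0.1,0.016,0,0,0,0,0, 0.1,0.024,0,0,0,0,0, 0.1,0.032,0,0,0,0,0, 0.1,0.04,0,0,0,0,0, 0.1,0.048,0,0,0,0,0, 0.1,0.056,0,0,0,0,0]'; done;  python3 - <<'E'
from h import *
from plant import r
s=r.get_state();print(unrack(s["tool_pos"]))
d=r.snapshot("top");np.savez("top4.npz",**d);cv2.imwrite(f"pics/top4.png",cv2.resize(d["img"][120:220,250:420,::-1],None,fx=4,fy=4,interpolation=2))
E
```

```text
clock: 15.75
tool_pos: [0.6005, -0.0902, 0.0813]
eef_rot: [0.737, 0.676, -0.001, -0.001]
contact_force: [-8.2, -2.6, -5.2]
opening: 0.157
finger_force: 20.0
clock: 16.45
tool_pos: [0.6012, -0.0817, 0.0812]
eef_rot: [0.737, 0.676, -0.001, -0.001]
contact_force: [-7.5, -3.4, -5.2]
opening: 0.154
finger_force: 20.0
[ 0.00130057 -0.01699117]
```

View pics/top4.png

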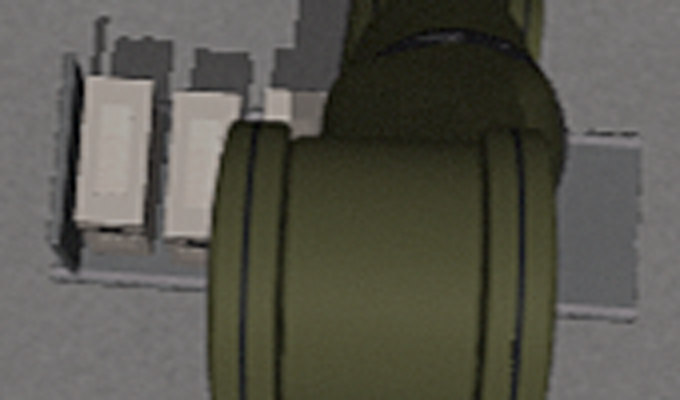

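```bash
python3 -m pendant '[0.1,0.008,-0.002,0.002,0,0,0, 0.1,0.016,-0.004,0.004,0,0,0, 0.1,0.024,-0.005,0.004,0,0,0, 0.1,0.032,-0.005,0.004,0,0,0, 0.1,0.04,-0.005,0.004,0,0,0, 0.1,0.048,-0.005,0.004,0,0,0]'; python3 -m pendant '[0.1,0.006,0,0,0,0,0, 0.1,0.012,0,0,0,0,0, 0.1,0.018,0,0,0,0,0, 0.1,0.024,0,0,0,0,0, 0.1,0.03,0,0,0,0,0, 0.1,0.036,0,0,0,0,0]';python3 -m pendant '[0.1,0.006,0,0,0,0,0, 0.1,0.012,0,0,0,0,0, 0.1,0.018,0,0,0,0,0, 0.1,0.024,0,0,0,0,0, 0.1,0.03,0,0,0,0,0]'; python3 - <<'E'
from h import *
from plant import r
s=r.get_state();print(unrack(s["tool_pos"]),s["contact_force"])
E
```

```text
clock: 17.1
tool_pos: [0.6019, -0.0743, 0.0812]
eef_rot: [0.737, 0.676, 0.0, -0.0]
contact_force: [-8.5, -1.7, -2.4]
opening: 0.153
finger_force: 20.0
clock: 17.7
tool_pos: [0.6024, -0.0689, 0.0812]
eef_rot: [0.737, 0.676, 0.0, -0.0]
contact_force: [-7.5, -1.6, -3.6]
opening: 0.158
finger_force: 20.0
clock: 18.2
tool_pos: [0.6027, -0.0653, 0.0812]
eef_rot: [0.737, 0.676, -0.0, 0.0]
contact_force: [-7.7, -4.0, -3.1]
opening: 0.157
finger_force: 20.0
[ 0.00139361 -0.00052962] [-7.65459316 -3.99511245 -3.11658023]
```

```bash
for i in 1; do python3 -m pendant '[0.1,0.005,-0.002,0.002,0,0,0, 0.1,0.01,-0.004,0.002,0,0,0, 0.1,0.015,-0.006,0.002,0,0,0, 0.1,0.02,-0.006,0.002,0,0,0, 0.1,0.025,-0.006,0.002,0,0,0, 0.1,0.03,-0.006,0.002,0,0,0]' | sed -n '2p;4p'; python3 -m pendant '[0.1,0.004,0,0,0,0,0, 0.1,0.008,0,0,0,0,0, 0.1,0.012,0,0,0,0,0, 0.1,0.016,0,0,0,0,0, 0.1,0.02,0,0,0,0,0]'| sed -n '2p;4p'; done; python3 - <<'E'
from h import *
from plant import r
s=r.get_state();print(unrack(s["tool_pos"]),s["contact_force"])
E
```

```text
tool_pos: [0.6032, -0.0609, 0.0812]
contact_force: [-6.0, -3.8, -2.2]
tool_pos: [0.6034, -0.0578, 0.0812]
contact_force: [-6.1, -3.8, -2.8]
[0.00143004 0.00700564] [-6.0558464  -3.80709358 -2.78645111]
```

```bash
python3 -m pendant '[0.1,0.003,0,0,0,0,0, 0.1,0.006,0,0,0,0,0, 0.1,0.009,0,0,0,0,0, 0.1,0.012,0,0,0,0,0, 0.1,0.015,0,0,0,0,0, 0.1,0.018,0,0,0,0,0]'| sed -n '2p;4p'; python3 -m pendant '[0.1,0.003,0,0,0,0,0, 0.1,0.006,0,0,0,0,0, 0.1,0.009,0,0,0,0,0, 0.1,0.012,0,0,0,0,0]'| sed -n '2p;4p'
```

```text
tool_pos: [0.6037, -0.0551, 0.0812]
contact_force: [-6.9, -3.5, -3.3]
tool_pos: [0.6038, -0.0533, 0.0812]
contact_force: [-5.6, -3.9, -3.3]
```

```bash
python3 - <<'E'
from h import *
from plant import r
s=r.get_state();print(unrack(s["tool_pos"]),s["contact_force"])
d=r.snapshot("wrist");np.savez("wrist5.npz",**d);cv2.imwrite("pics/wrist5.png",d["img"][:,:,::-1])
E
```

```text
[0.00144456 0.01154262] [-5.58531108 -3.87492277 -3.29782461]
```

View pics/wrist5.png

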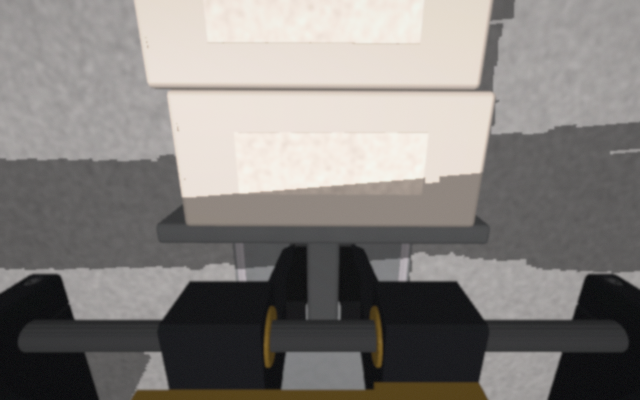

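The wrist view shows the bookend (row 228) against box C and C against box b (row 88), side offsets only a few mm. I'll continue in small steps.

```bash
for k in 1; do python3 -m pendant '[0.1,0.003,0,0,0,0,0, 0.1,0.006,0,0,0,0,0, 0.1,0.009,0,0,0,0,0, 0.1,0.012,0,0,0,0,0]'| sed -n '2p;4p'; python3 -m pendant '[0.1,0.003,0,0,0,0,0, 0.1,0.006,0,0,0,0,0, 0.1,0.009,0,0,0,0,0]'| sed -n '2p;4p'; done
```

```text
tool_pos: [0.604, -0.052, 0.0812]
contact_force: [-6.8, -4.4, -2.2]
tool_pos: [0.604, -0.0511, 0.0812]
contact_force: [-6.5, -4.6, -3.1]
```

```bash
python3 -m pendant '[0.1,0.003,0,0,0,0,0, 0.1,0.006,0,0,0,0,0, 0.1,0.009,0,0,0,0,0]'| sed -n '2p;4p'; python3 -m pendant '[0.1,0.003,0,0,0,0,0, 0.1,0.006,0,0,0,0,0]'| sed -n '2p;4p'
```

```text
tool_pos: [0.6042, -0.0498, 0.0812]
contact_force: [-5.9, -6.5, -3.0]
tool_pos: [0.6043, -0.0489, 0.0812]
contact_force: [-5.9, -5.1, -2.8]
```

```bash
python3 -m pendant '[0.1,0.003,0,0,0,0,0, 0.1,0.006,0,0,0,0,0]'| sed -n '2p;4p'; python3 -m pendant '[0.1,0.003,0,0,0,0,0, 0.1,0.006,0,0,0,0,0]'| sed -n '2p;4p'
```

```text
tool_pos: [0.6043, -0.048, 0.0813]
contact_force: [-6.3, -5.2, -3.3]
tool_pos: [0.6044, -0.0471, 0.0812]
contact_force: [-5.8, -5.0, -3.6]
```

```bash
python3 -m pendant '[0.1,0.003,0,0,0,0,0, 0.1,0.006,0,0,0,0,0]'| sed -n '2p;4p'; python3 -m pendant '[0.1,0.003,0,0,0,0,0, 0.1,0.003,0,0,0,0,0]'| sed -n '2p;4p';python3 -m pendant '[0.1,0.003,0,0,0,0,0, 0.1,0.003,0,0,0,0,0]'| sed -n '2p;4p'
```

```text
tool_pos: [0.6045, -0.0462, 0.0812]
contact_force: [-6.2, -5.4, -3.1]
tool_pos: [0.6046, -0.0456, 0.0812]
contact_force: [-6.3, -5.2, -2.8]
tool_pos: [0.6046, -0.0452, 0.0812]
contact_force: [-5.0, -5.2, -3.3]
```

```bash
python3 - <<'E'
from h import *
from plant import r
s=r.get_state();print(unrack(s["tool_pos"]),s["contact_force"])
d=r.snapshot("top");np.savez("top6.npz",**d)
s=r.snapshot("scene");np.savez("scene6.npz",**s)
cv2.imwrite("pics/sc6.png",np.vstack([cv2.resize(s["img"][170:270,260:400,::-1],(700,300) if 0 else (420,300),interpolation=2),cv2.resize(d["img"][130:200,250:348,::-1],(420,300),interpolation=2)]))
E
```

```text
[0.00147508 0.01970914] [-4.99788978 -5.16244202 -3.34400042]
```

View pics/sc6.png

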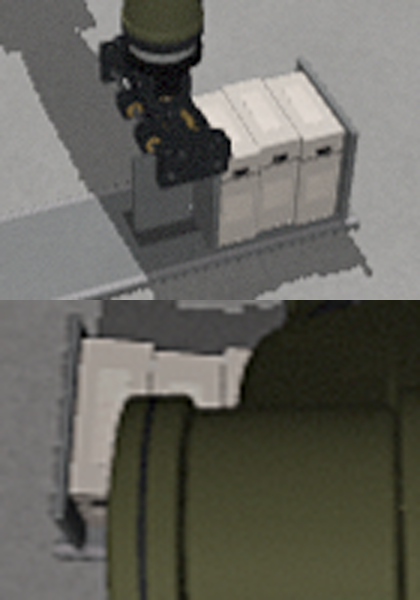

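The scene view shows all three boxes together and nearly at the end plate. I'll continue until the force rises.

```bash
for i in 1; do python3 -m pendant '[0.1,0.002,0,0,0,0,0, 0.1,0.004,0,0,0,0,0]'| sed -n '2p;4p'; python3 -m pendant '[0.1,0.002,0,0,0,0,0, 0.1,0.004,0,0,0,0,0]'| sed -n '2p;4p'; done
```

```text
tool_pos: [0.6046, -0.0447, 0.0812]
contact_force: [-6.1, -4.5, -2.4]
tool_pos: [0.6047, -0.0445, 0.0812]
contact_force: [-6.1, -6.6, -3.5]
```

```bash
for i in 1; do python3 -m pendant '[0.1,0.002,0,0,0,0,0, 0.1,0.004,0,0,0,0,0]'| sed -n '2p;4p'; done
```

```text
tool_pos: [0.6047, -0.0445, 0.0813]
contact_force: [-6.1, -8.0, -3.9]
```

```bash
for i in 1; do python3 -m pendant '[0.1,0.002,0,0,0,0,0, 0.1,0.004,0,0,0,0,0]'| sed -n '2p;4p'; done
```

```text
tool_pos: [0.6047, -0.0445, 0.0813]
contact_force: [-6.6, -9.0, -3.2]
```

The bookend has stopped moving and the force rose to 9 N, so the row is snug. I'll ease off, release and rise.

```bash
python3 -m pendant '[0.1,-0.002,0,0,0,0,0, 0.1,-0.004,0,0,0,0,0]' | sed -n '2p;4p'; python3 -m pendant '[0.2,0,0,0,0,0,0, 0.3,0,0,0,0,0,0, 0.45,0,0,0,0,0,0, 0.5,0,0,0,0,0,0, 0.5,0,0,0,0,0,0]'; python3 -m pendant '[0.5,0,0,-0.05,0,0,0, 0.5,0,0,-0.15,0,0,0, 0.5,0,0,-0.3,0,0,0, 0.5,0,0,-0.55,0,0,0, 0.5,0,0,-0.8,0,0,0, 0.5,0,0,-1,0,0,0]'; python3 -m pendant '[0.5,-0.2,0,0,0,0,0, 0.5,-0.5,0,0,0,0,0, 0.5,-0.8,0,0,0,0,0, 0.5,-0.9,0,0,0,0,0]'; python3 - <<'E'
from h import *
from plant import r
d=r.snapshot("top");s=r.snapshot("scene");np.savez("top7.npz",**d)
cv2.imwrite("pics/end.png",np.hstack([cv2.resize(s["img"][170:270,240:400,::-1],(400,250),interpolation=2),cv2.resize(d["img"][130:205,250:370,::-1],(400,250),interpolation=2)]))
E
```

```text
tool_pos: [0.6047, -0.0445, 0.0812]
contact_force: [-7.3, -5.7, -2.7]
clock: 24.15
tool_pos: [0.6055, -0.0416, 0.0797]
eef_rot: [0.737, 0.676, 0.001, 0.001]
contact_force: [-0.3, -0.2, 0.3]
opening: 0.496
finger_force: 0.0
clock: 24.75
tool_pos: [0.6048, -0.0426, 0.2325]
eef_rot: [0.737, 0.676, 0.001, 0.001]
contact_force: [1.1, -0.3, -0.1]
opening: 0.502
finger_force: 0.0
clock: 25.15
tool_pos: [0.5911, -0.1839, 0.2307]
eef_rot: [0.74, 0.673, -0.001, 0.002]
contact_force: [0.4, -0.8, -0.1]
opening: 0.5
finger_force: 0.0
```

View pics/end.png

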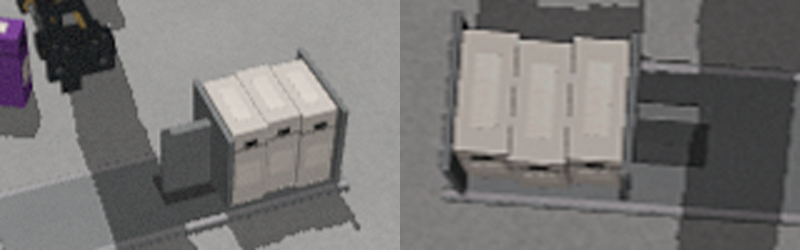

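The final view shows three upright boxes tight between the end plate and the bookend, with the gripper clear.

```bash
python3 -m pendant '[0.5,0,0,0,0,0,0, 0.5,0,0,0,0,0,0, 0.5,0,0,0,0,0,0]'|head -2; python3 -c "
from plant import r
print(r.finish_job())"
```

```text
clock: 25.55
tool_pos: [0.593, -0.1743, 0.2289]
the job is handed in; nothing more can be done
None
```

The job is handed in at about 25.6 s: the card box stands upright beside the other two, and the bookend was slid up until the row stopped moving against the fixed end, with a highest push reading of about 9 N. All three boxes are upright, in line to within roughly 5 mm, and the gripper is clear.

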